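# Turn the carton's label to the scanner and scan it in

### The arm

A 7-joint arm with a two-finger parallel gripper is mounted at the origin on the work surface. World frame = base frame: x ahead of the robot, y to its left, z up, the work surface at z = 0. Lengths are in m, angles in rad, forces in N, time in s.
With the tool pointing down it reaches from about 0.35 to 0.9 m from the base axis. Payload 8.1 kg.
Tool frame: the origin (TCP) lies midway between the tips of the shut fingers; the grasp point (between the pads) lies 19 mm behind it; z points along the fingers, y is the direction in which the jaws open and shut (so a half turn about z gives the same grasp; the last joint's range is limited). The gripper opens to 92 mm and grips with 3 to 60 N. Pads are 19 mm wide; open, the fingers measure 130 mm over their backs; the gripper's body (75 mm by 190 mm) begins 47 mm behind the grasp point.
Start: joints at [1.234, 0.434, 0.025, 1.573, -0.012, 1.134, -0.075], TCP at [0.145, -0.608, 0.227] pointing down, gripper open.
Joint ranges: [-2.62, 2.62], [-0.44, 2.09], [-1.27, 1.32], [0.08, 2.57], [-1.32, 4.46], [0.12, 2], [-2.74, 2.74]. Speed limits (rad/s): [2.22, 2.22, 3.01, 3.01, 3.14, 3.14, 3.14].

### API

Orientations are given as a rotation vector (axis times angle).
In Python, from cell import monitor, get_image, get_calibration, workorder, look_for, masks_of gives the robot as it stands.
- The arm moves only by the shell command python3 -m crank 'ROWS' [FORCE]. ROWS is JSON, a list of rows, each a list of 3 entries, a list of its own where there are three numbers: the shift along the tool's x, y, z in cm, then the turn about the tool's z in degrees, then the closure in counts, from 0 (fully open) to 255 (shut). A call has 1 to 5 rows; each row shifts and turns the commanded pose from where the row before left it, along the tool's axes as they then stand; what a row does not reach is not made up. A row lasts 1/10 s, in which the tool goes at most 50 mm and 8.59 degrees, less where a joint would pass 70% of its speed; a pose out of reach is approached as far as the arm can. A call with a gripper value outside its range is refused whole. The fingers move at their own pace and stop on an object; FORCE is the grip in N (left out, the last holds). Time passes only in rows, so rows that do not move let the fingers close. It gives the time, the measured TCP pose, the force and the opening at its end, in the units of the state.
- monitor.observe(): the state, without advancing time (a new reading comes with each control period).
- get_image(name): name is "side" or "top" or "wrist"; returns (picture, depth): 384x512x3 uint8, red, green, blue; 384x512 float32, m along the optical axis (not along the pixel's ray), 0 where there is no reading.
- get_calibration(name): a dict with "fx", "fy", "cx", "cy" (pixels), "R" (3x3) and "t" (3): a world point X has camera coordinates R X + t. Camera axes: x right, y down, z forward; pixel columns grow to the right and rows downward; lengths in m; the calibration is good to about 2 mm. The wrist camera is an equidistant fisheye: a pixel r from the principal point sees the ray r / f radians off the axis. A picture is of the moment at which its call begins: read the wrist's pose just before it. get_calibration takes no time and is no camera call; for the wrist camera it gives the pose at the moment of the call.
- workorder.sign_off(): hands the job in, once; it reports no verdict.
Trained networks look in the newest picture that a camera, given by its name, has taken for a name from the list of things; names that differ only in an ending like _2 or _b are one class to them, and where a whole thing is asked for, a point or a joint stands for the part that bears it (a point fixed in the world has none). Each returns a list of dicts, best first, with "score" (0 to 1); they miss things now and then, are a little off and sometimes report something else, mostly with a low value. They report only what shows in the picture. A call takes as long as a camera call. They do not tell look-alikes from the thing itself.
- look_for(label, camera): "location" ([x, y, z] in m, in world coordinates, good to about 4 mm: the middle of the surface that is visible of it).
- masks_of(label, camera): "region" (384x512 bool, what is visible of it).
The state is a dict: "clock": time; "joints": joint angles; "dq": joint speeds; "joint_efforts": joint torques, N m; "position": TCP position; "ee_rot": TCP orientation; "force": force on the tool from outside, world axes, zero at the start; "ft_torque": the same for the moment, N m; "width": opening from 0.0 (shut) to 1.0 (fully open).
Only numpy, scipy, OpenCV 4.12 (cv2) and the standard library are available. Lean on these libraries where they do the work, as an engineer would, in place of code of your own. Each camera call takes 0.05 s, during which the arm holds its last target.

### The job

Book in the carton on the bench turntable: push on the turntable's arms (their upright pegs) with a fingertip until the carton's labelled end squarely faces the scanner's window, and let it come to rest; only then press the scanner's top button right down, and let go of it. Do not touch or lift the carton itself, which must stay where it stands on the turntable, and leave the other things on the bench where they are.

Things in the scene. Friction and masses are not known exactly. Their poses are not given: they have to be found in the camera images.
- turntable: fixed foot of the bench turntable; origin on the bench on the vertical turning axis. The steel disc on it (160 mm across, top face 32 mm above the bench) turns freely either way, without end stops, with light friction (about 1 N at a peg) and stays where it is left. Four arms stick out of the disc, each with an upright peg at its end. The yaw of this body does not show how the disc stands: see the pegs
- peg_0 (a point): top centre of one of the four upright steel pegs (16 mm diameter, tops 85 mm above the bench) at the ends of the turntable's arms, 115 mm from its axis and 90 degrees apart; the pegs stand up clear from the arm, whose top is 30 mm above the bench, and can be pushed sideways anywhere above that
- peg_1 (a point): top centre of one of the four upright steel pegs (16 mm diameter, tops 85 mm above the bench) at the ends of the turntable's arms, 115 mm from its axis and 90 degrees apart; the pegs stand up clear from the arm, whose top is 30 mm above the bench, and can be pushed sideways anywhere above that
- peg_2 (a point): top centre of one of the four upright steel pegs (16 mm diameter, tops 85 mm above the bench) at the ends of the turntable's arms, 115 mm from its axis and 90 degrees apart; the pegs stand up clear from the arm, whose top is 30 mm above the bench, and can be pushed sideways anywhere above that
- peg_3 (a point): top centre of one of the four upright steel pegs (16 mm diameter, tops 85 mm above the bench) at the ends of the turntable's arms, 115 mm from its axis and 90 degrees apart; the pegs stand up clear from the arm, whose top is 30 mm above the bench, and can be pushed sideways anywhere above that
- carton: loose closed cardboard carton, 110 x 80 x 60 mm (x, y, z), about 0.45 kg, standing on the middle of the turntable's disc (top about 92 mm above the bench) and turning with it; origin at the centre of its underside, within about 6 mm of the turning axis; its +x axis points out of the labelled end
- label (a point): on the carton's labelled 80 mm wide end (the +x end), in the middle of its width, 40 mm above its underside; a white label with black bars that is folded over onto the top
- scanner: fixed grey label scanner, 60 x 85 mm in plan, its top 95 mm above the bench, on a 90 x 110 mm foot plate; origin on the bench under its middle, about 260 mm from the turntable's axis; its window looks along its -x axis, straight at the turntable's axis. The label squarely faces the window when the carton's +x axis points the same way as the scanner's +x axis
- scan_button_top (a point): centre of the top face of the round white push button (32 mm across) in the middle of the scanner's top; it is pressed straight down
- scan_button (a joint): travel of the button in m: 0 released, 0.006 fully down; sprung, takes about 4.5 N to press right down
- tape_roll: bystander: loose roll of clear tape lying flat, 90 mm across, 48 mm high; origin at the centre of its underside
- screw_jar: bystander: loose lidded jar, 52 mm across, 75 mm high; origin at the centre of its underside
- small_box: bystander: loose cardboard box 70 x 50 x 35 mm; origin at the centre of its underside
Not all that is in view belongs to the job. Of the things that look like the scanner, take the one that is nearest to the robot's base at the start.

How it is judged:
On the way, in this order (a step that is already met when the one before it is completed fails the run):
1. the label squarely faces the scanner (within 9.7 degrees) and the carton is at rest (angle between the x axis of carton and the x axis of scanner, either way round below 0.17 rad and horizontal distance between label and scanner below 0.24 m and angular speed of carton below 0.08 rad/s and horizontal distance between carton and turntable below 0.02 m and angle between carton's own z axis and vertical below 0.1 rad and height (world z) of carton below 0.04 m), for 0.2 s.
2. the scanner's button is pressed down with the label facing (angle between the x axis of carton and the x axis of scanner, either way round below 0.17 rad and horizontal distance between label and scanner below 0.24 m and value of joint scan_button above 0.0045 m), for 0.05 s.
At the end, for the whole second after the job is handed in: the labelled end faces the scanner within 0.17 rad (9.7 degrees), the carton at rest, upright and within 20 mm of the turntable's axis, the button has been pressed (over 4.5 mm) after that and is released again (under 2 mm), nothing else was moved (all of step 1 and value of joint scan_button below 0.002 m and linear speed of each of tape_roll, screw_jar, small_box below 0.02 m/s); the robot touches nothing.
It fails at once if the button is pressed while the label does not face the scanner (value of joint scan_button above 0.004 m and not (angle between the x axis of carton and the x axis of scanner, either way round below 0.17 rad and horizontal distance between label and scanner below 0.24 m)).
It fails at once if the robot pushes or holds the carton itself (contact force between any of the fingers, the arm and carton above 0.3 N).
It fails at once if the carton is lifted, tipped or pushed off the middle of the turntable (not (horizontal distance between carton and turntable below 0.025 m and angle between carton's own z axis and vertical below 0.15 rad and height (world z) of carton below 0.042 m)).
It fails at once if the tape roll, jar or small box is moved by more than 20 mm (distance of any of tape_roll, screw_jar, small_box from where it was at the start of the episode above 0.02 m).
It also fails if it takes over 70 s, if anything falls off the work surface, if the arm or the gripper's body presses on something with over 40 N, if the wrist force passes 120 N, or if a joint passes its speed limit or range.

## Working session

There is one attempt and no reset: what is moved stays moved. The work goes in short steps, Python scripts to look and compute and a shell command to move; the robot and the scene stay as the last step left them, time stands still between calls to the robot, and variables do not carry over. Pictures are saved under pics/ and viewed, and the job is handed in when it is done.

```bash
ls; mkdir -p pics; python3 - <<'E'
from cell import monitor,get_image,get_calibration
import cv2,numpy as np
s=monitor.observe();print(s)
for n in["top","side","wrist"]:
    c=get_calibration(n);print(n,{k:np.round(v,3).tolist() for k,v in c.items()})
    p,d=get_image(n);cv2.imwrite(f"pics/{n}0.png",p[:,:,::-1])
E
```

```text
pics
{'clock': 0.0, 'joints': array([ 1.23439732,  0.43523078,  0.0249779 ,  1.57409296, -0.0115923 ,
        1.13400821, -0.07508354]), 'dq': array([-5.75576457e-04,  3.20508539e-05, -7.20752951e-04, -2.12736845e-03,
       -4.91236805e-04, -5.62596681e-04,  9.30758850e-04]), 'joint_efforts': array([-6.02214586e-04, -6.67842150e+01,  9.84725095e-01, -3.14446664e+01,
       -6.05472014e-02,  4.27279668e-02,  1.57127165e-04]), 'position': array([ 0.14461625, -0.60751007,  0.2259418 ]), 'ee_rot': array([-3.11861371e+00, -3.66148007e-01,  5.30151008e-04]), 'force': array([ 0.32360423, -0.21366766,  0.40862045]), 'ft_torque': array([0.01766646, 0.01793972, 0.0105813 ]), 'width': 0.9984911566525768}
top {'fx': 389.498, 'fy': 389.498, 'cx': 253.837, 'cy': 195.431, 'R': [[-0.008, -1.0, -0.014], [-0.982, 0.01, -0.186], [0.186, 0.012, -0.982]], 't': [-0.007, 0.604, 0.987]}
side {'fx': 469.615, 'fy': 469.615, 'cx': 261.212, 'cy': 188.311, 'R': [[0.993, -0.119, 0.016], [-0.082, -0.773, -0.629], [0.087, 0.623, -0.778]], 't': [-0.558, 0.075, 1.325]}
wrist {'fx': 297.319, 'fy': 297.319, 'cx': 250.38, 'cy': 194.432, 'R': [[0.231, -0.973, -0.002], [-0.942, -0.224, 0.251], [-0.245, -0.056, -0.968]], 't': [-0.625, -0.032, 0.39]}
```

View pics/top0.png

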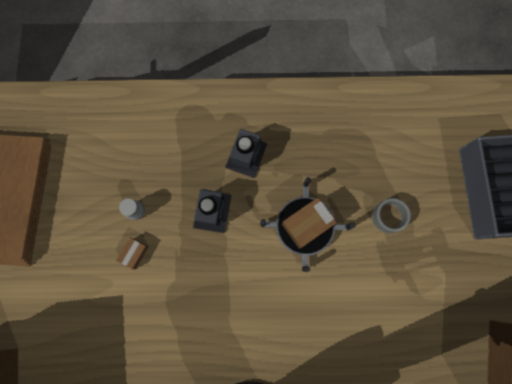

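View pics/side0.png

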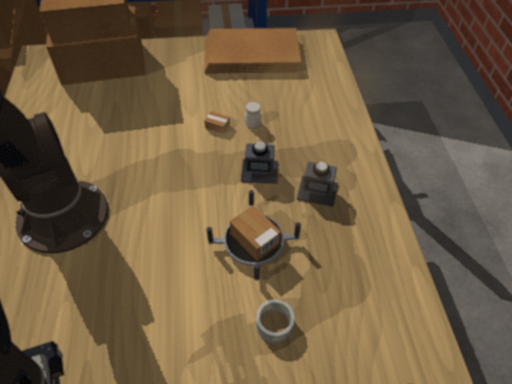

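```bash
python3 - <<'E'
from cell import *
from cell import look_for,get_image
import numpy as np
for cam in["top","side"]:
  get_image(cam)
  for l in["turntable","peg_0","carton","label","scanner","scan_button_top","tape_roll","screw_jar","small_box"]:
    print(cam,l,[(np.round(r["location"],3).tolist(),round(r["score"],2)) for r in look_for(l,cam)])
E
```

```text
top turntable [([0.51, -0.144, 0.034], 0.6)]
top peg_0 [([0.514, -0.145, 0.035], 0.84)]
top carton [([0.525, -0.153, 0.094], 0.97)]
top label [([0.522, -0.152, 0.092], 0.94), ([0.547, -0.385, 0.042], 0.49)]
top scanner [([0.714, 0.006, 0.093], 0.94), ([0.559, 0.096, 0.091], 0.78), ([0.513, -0.147, 0.031], 0.63)]
top scan_button_top [([0.73, 0.007, 0.114], 0.7), ([0.565, 0.1, 0.117], 0.69), ([0.512, -0.138, 0.03], 0.48)]
top tape_roll [([0.545, -0.385, 0.045], 0.55)]
top screw_jar [([0.568, 0.307, 0.076], 0.86)]
top small_box [([0.453, 0.313, 0.034], 0.83)]
side turntable [([0.514, -0.175, 0.033], 0.63)]
side peg_0 [([0.513, -0.18, 0.034], 0.6)]
side carton [([0.527, -0.174, 0.091], 0.73), ([0.515, -0.176, 0.035], 0.64)]
side label [([0.524, -0.168, 0.094], 0.55)]
side scanner [([0.566, 0.081, 0.064], 0.81), ([0.726, -0.014, 0.062], 0.59)]
side scan_button_top []
side tape_roll []
side screw_jar [([0.573, 0.298, 0.048], 0.8)]
side small_box [([0.458, 0.309, 0.034], 0.78)]
```

Candidates for the scanner in the top image: (208,210) at world about (0.56,0.10), 0.57 m from the base; and (246,152) at about (0.72,0.01), 0.72 m away. The nearer one, (208,210), is the one to use. Next I'll measure it precisely.

```bash
cat > h.py <<'E'
from cell import *
from cell import monitor,get_image,get_calibration,look_for,masks_of
import numpy as np,cv2
def cloud(cam):
    c=get_calibration(cam);p,d=get_image(cam)
    v,u=np.mgrid[:384,:512]
    P=np.stack([(u-c["cx"])/c["fx"]*d,(v-c["cy"])/c["fy"]*d,d],-1)
    W=(P-np.array(c["t"]))@np.array(c["R"])
    W[d==0]=np.nan
    return p,W
def pegs(p,W,ax,lo=.07,hi=.1):
    r=np.hypot(W[...,0]-ax[0],W[...,1]-ax[1])
    m=(np.abs(r-.115)<.02)&(W[...,2]>lo)&(W[...,2]<hi)
    n,l,st,ce=cv2.connectedComponentsWithStats(m.astype(np.uint8))
    return [(int(st[i,4]),np.round(ce[i]),np.round(W[l==i].mean(0),4)) for i in range(1,n) if st[i,4]>4]
def crop(p,x0,y0,x1,y1,s,name):
    cv2.imwrite(name,cv2.resize(p[y0:y1,x0:x1,::-1],None,fx=s,fy=s,interpolation=cv2.INTER_CUBIC))
def rect(W,m):
    pts=W[m][:,:2].astype(np.float32);return cv2.minAreaRect(pts*1000)
E
python3 - <<'E'
from h import *
p,W=cloud("top")
crop(p,180,120,370,280,4,"pics/topcrop.png")
ax=np.array([.515,-.148])
for q in pegs(p,W,ax): print(q)
# disc
r=np.hypot(W[...,0]-ax[0],W[...,1]-ax[1])
m=(r<.07)&(W[...,2]>.085)&(W[...,2]<.1);print("carton top",rect(W,m),m.sum(),np.nanmean(W[m],0))
V=W[m];
g=p.astype(int).min(-1);print(np.percentile(g[m],[5,50,90,99]))
lm=m&(g>100);print("label",lm.sum(),W[lm].mean(0))
for sc in([.565,.1],[.72,.007]):
  rr=np.maximum(abs(W[...,0]-sc[0]),abs(W[...,1]-sc[1]))<.09
  for lo,hi in((.085,.1),(.1,.13),(.004,.03)):
    m=rr&(W[...,2]>lo)&(W[...,2]<hi)
    if m.sum()>5:print(sc,lo,m.sum(),rect(W,m),W[m].mean(0))
E
```

```text
(32, array([307., 180.]), array([ 0.6393, -0.1542,  0.0835]))
(32, array([262., 222.]), array([ 0.5303, -0.0347,  0.0839]))
(35, array([351., 225.]), array([ 0.5202, -0.2627,  0.0824]))
(33, array([306., 268.]), array([ 0.4108, -0.1438,  0.0842]))
carton top ((528.0394897460938, -153.7395782470703), (79.95104217529297, 111.18851470947266), 33.918067932128906) 1325 [ 0.52623321 -0.15268776  0.09205159]
[ 47.   54.  133.6 140. ]
label 193 [ 0.55080763 -0.19041755  0.09261532]
[0.565, 0.1] 0.085 478 ((570.8876342773438, 106.09757995605469), (61.091758728027344, 84.60595703125), 78.98207092285156) [0.56901913 0.10461733 0.09416723]
[0.565, 0.1] 0.1 275 ((570.7404174804688, 105.32197570800781), (45.51286315917969, 46.70937728881836), 42.69855880737305) [0.56980428 0.10531936 0.1110527 ]
[0.565, 0.1] 0.004 453 ((567.3416137695312, 100.72746276855469), (165.69065856933594, 177.74378967285156), 1.6431777477264404) [0.55200425 0.09205541 0.00740134]
[0.72, 0.007] 0.085 448 ((731.27490234375, 10.350475311279297), (61.04710388183594, 84.93708801269531), 68.4783935546875) [0.72733244 0.0104868  0.09392577]
[0.72, 0.007] 0.1 257 ((731.9392700195312, 9.951359748840332), (44.61204528808594, 46.40217971801758), 89.98924255371094) [0.72965606 0.01012498 0.11096378]
[0.72, 0.007] 0.004 456 ((721.6111450195312, 11.159988403320312), (166.74693298339844, 175.3123016357422), 87.98543548583984) [0.70751077 0.00429706 0.00747371]
```

View pics/topcrop.png

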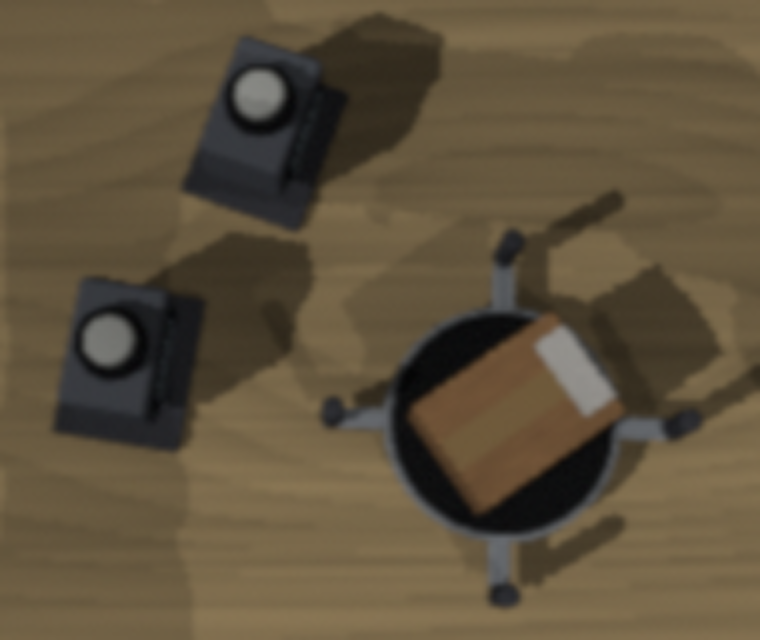

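Nearest scanner confirmed in the crop: the lower-left one, with its button at (110,342) in the crop. Its axis yaw is about 79.4°. The carton yaw is about -56°, so it needs about +135.5° (CCW). I'll push the peg at (0.520,-0.263) round the arc with shut fingers.

```bash
python3 -m crank '[[[3.45,-2.15,0],0,255],[[3.45,-2.15,0],0,255],[[3.45,-2.15,0],0,255],[[3.45,-2.15,0],0,255],[[3.45,-2.15,0],0,255]]'
python3 -m crank '[[[3.45,-2.15,0],0,255],[[3.45,-2.15,0],0,255],[[3.45,-2.15,0],0,255],[[3.45,-2.15,0],0,255],[[3.45,-2.15,0],0,255]]'
python3 -m crank '[[[0,0,0],0,255],[[0,0,0],0,255],[[0,0,0],0,255]]'
```

```text
clock: 1.7
position: [0.2886, -0.4623, 0.2269]
ee_rot: [3.12, 0.366, 0.0]
force: [1.5, -0.4, -0.3]
width: 0.615
clock: 2.2
position: [0.4316, -0.3177, 0.227]
ee_rot: [3.12, 0.366, 0.001]
force: [0.5, -0.7, -0.4]
width: 0.179
clock: 2.5
position: [0.4297, -0.3199, 0.2267]
ee_rot: [3.12, 0.364, -0.001]
force: [-1.1, 0.3, -0.2]
width: 0.005
```

```bash
python3 -m crank '[[[3.5,-2.2,0],0,255],[[3.5,-2.2,0],0,255],[[0,0,0],8,255],[[0,0,0],8,255],[[0,0,0],0,255]]'
python3 - <<'E'
from h import *
from scipy.spatial.transform import Rotation as R
s=monitor.observe();M=R.from_rotvec(s["ee_rot"]).as_matrix();print(s["position"],np.degrees(np.arctan2(M[1,0],M[0,0])),M.round(3).tolist())
p,W=cloud("top");crop(p,180,120,440,320,3,"pics/t2.png")
p,W=cloud("wrist");cv2.imwrite("pics/w2.png",p[:,:,::-1])
E
```

```text
clock: 3.0
position: [0.4878, -0.2612, 0.2267]
ee_rot: [3.14, -0.078, -0.001]
force: [-0.0, -0.5, 0.1]
width: 0.004
[ 0.48775441 -0.26124287  0.22667148] -2.8535014800762446 [[0.999, -0.05, -0.0], [-0.05, -0.999, -0.001], [-0.0, 0.001, -1.0]]
```

View pics/t2.png

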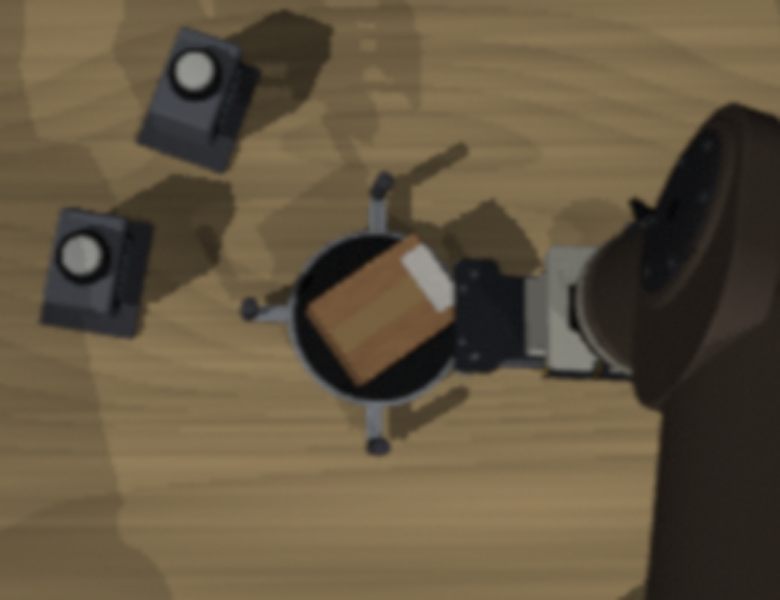

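View pics/w2.png

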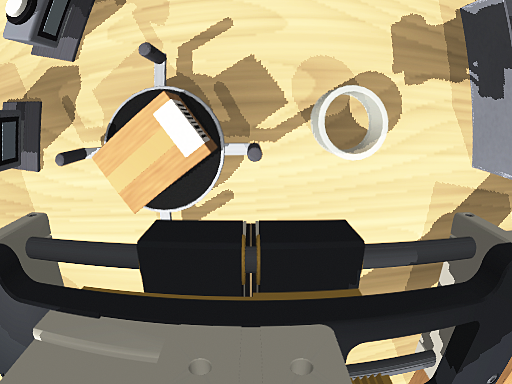

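Top: the gripper is over the peg on the -y side. Wrist: the shut fingertips (about 250,260) stand behind the peg at (252,152), and nothing is below them. Descending.

```bash
python3 -m crank '[[[0,0,4],0,255],[[0,0,4],0,255],[[0,0,4],0,255],[[0,0,4],0,255],[[0,0,0.2],0,255]]'
python3 -m crank '[[[0.5,0,0],0,255],[[0.5,0,0],0,255],[[0.5,0,0],0,255],[[0.5,0,0],0,255],[[0,0,0],0,255]]'
python3 - <<'E'
from h import *
p,W=cloud("top");crop(p,180,120,440,320,3,"pics/t3.png")
p,W=cloud("side");crop(p,160,140,360,300,4,"pics/s3.png")
E
```

```text
clock: 3.6
position: [0.4848, -0.2593, 0.0606]
ee_rot: [-3.138, 0.068, 0.012]
force: [-0.1, 0.0, -0.3]
width: 0.008
clock: 4.1
position: [0.5102, -0.261, 0.0658]
ee_rot: [3.14, -0.07, 0.004]
force: [-0.6, 0.4, 1.2]
width: 0.007
```

View pics/s3.png

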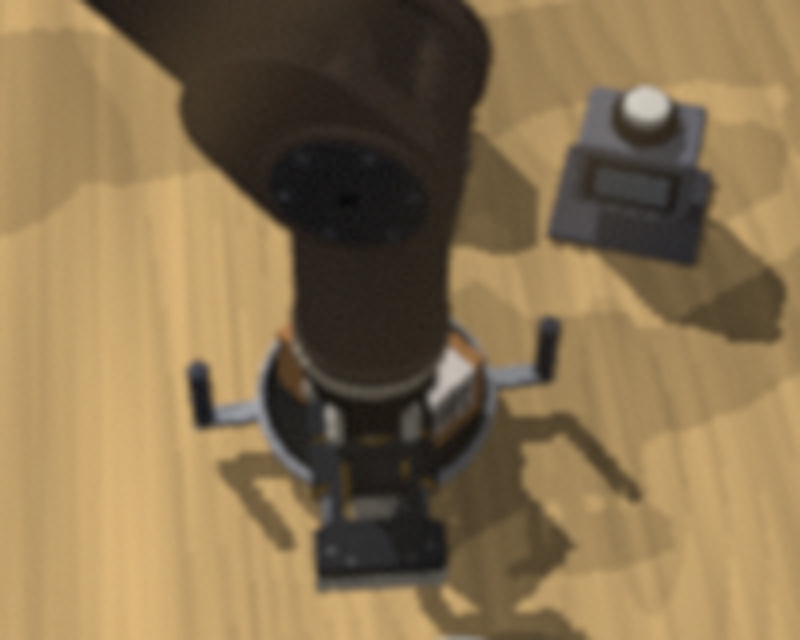

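```bash
python3 -m crank '[[[1.0,0.1,0],-5,255],[[1.0,0.1,0],-5,255],[[1.0,0.1,0],-5,255],[[1.0,0.1,0],-5,255],[[0,0,0],0,255]]'
cat >> h.py <<'E'
from scipy.spatial.transform import Rotation as Rt
def rep(name):
    s=monitor.observe();M=Rt.from_rotvec(s["ee_rot"]).as_matrix()
    y=np.degrees(np.arctan2(M[1,0],M[0,0]))
    A=np.array([.5252,-.1489]);d=s["position"][:2]-A
    t=np.radians(y);tx=np.array([np.cos(t),np.sin(t)]);ty=np.array([np.sin(t),-np.cos(t)])
    print("tcp",s["position"].round(4),"yaw",y.round(1),"in tool frame tang,rad",(d@tx).round(4),(d@ty).round(4),"F",s["force"].round(1))
    p,W=cloud("top");crop(p,180,120,440,320,3,name)
    for q in pegs(p,W,A):
        a=np.degrees(np.arctan2(q[2][1]-A[1],q[2][0]-A[0]));print(q,a.round(1))
E
python3 -c "
from h import *
rep('pics/t4.png')"
```

```text
clock: 4.7
position: [0.5495, -0.2609, 0.0648]
ee_rot: [-3.105, -0.479, -0.002]
force: [-1.1, 0.5, -0.9]
width: 0.002
tcp [ 0.5495 -0.2609  0.0648] yaw 17.5 in tool frame tang,rad -0.0106 0.1141 F [-1.1  0.5 -0.9]
(33, array([288., 184.]), array([ 0.6291, -0.1022,  0.0824])) 24.2
(32, array([266., 242.]), array([ 0.4793, -0.0445,  0.0839])) 113.7
(32, array([326., 264.]), array([ 0.4203, -0.1947,  0.0841])) -156.4
```

View pics/t4.png

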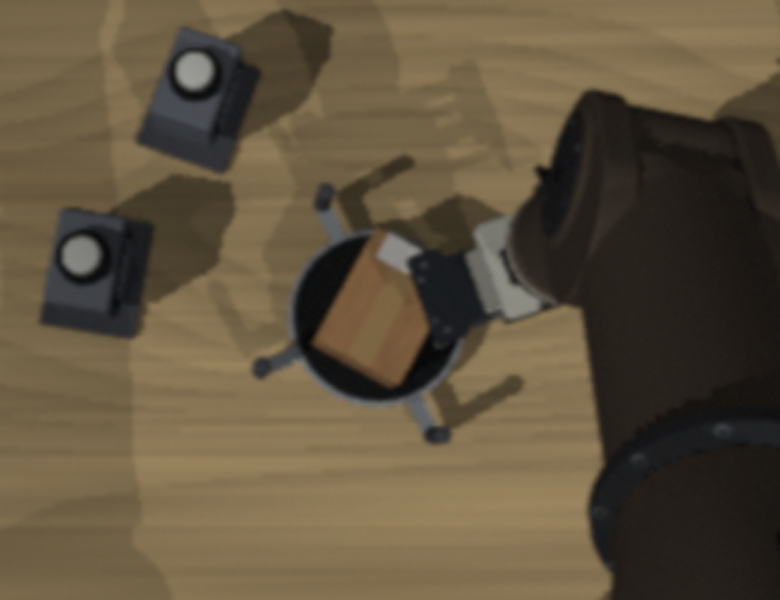

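Turned by 27°, and the carton is following. Continuing round the arc.

```bash
python3 -m crank '[[[1.0,0.05,0],-5,255],[[1.0,0.05,0],-5,255],[[1.0,0.05,0],-5,255],[[1.0,0.05,0],-5,255],[[1.0,0.05,0],-5,255]]'
python3 -m crank '[[[1.0,0.05,0],-5,255],[[1.0,0.05,0],-5,255],[[1.0,0.05,0],-5,255],[[1.0,0.05,0],-5,255],[[0,0,0],0,255]]'
python3 -c "
from h import *
rep('pics/t5.png')"
```

```text
clock: 5.25
position: [0.5928, -0.2412, 0.0646]
ee_rot: [2.929, 1.136, -0.002]
force: [-0.9, -1.2, -0.1]
width: 0.004
clock: 5.75
position: [0.6209, -0.2103, 0.0647]
ee_rot: [-2.686, -1.628, -0.001]
force: [0.6, -0.4, -0.5]
width: 0.007
tcp [ 0.6209 -0.2103  0.0647] yaw 62.4 in tool frame tang,rad -0.0102 0.1132 F [ 0.6 -0.4 -0.5]
(31, array([265., 208.]), array([ 0.5656, -0.0422,  0.083 ])) 69.3
(36, array([349., 239.]), array([ 0.4847, -0.2556,  0.0824])) -110.8
(33, array([292., 266.]), array([ 0.418 , -0.1081,  0.0835])) 159.2
```

View pics/t5.png

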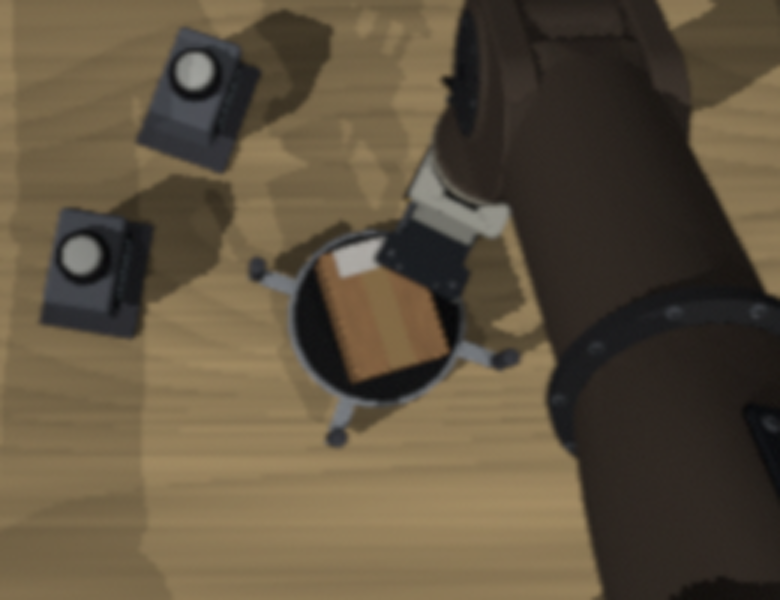

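```bash
python3 -m crank '[[[1.0,0.05,0],-5,255],[[1.0,0.05,0],-5,255],[[1.0,0.05,0],-5,255],[[1.0,0.05,0],-5,255],[[1.0,0.05,0],-5,255]]'
python3 -m crank '[[[1.0,0.05,0],-5,255],[[1.0,0.05,0],-5,255],[[1.0,0.05,0],-5,255],[[0.6,0.03,0],-3,255],[[0,0,0],0,255]]'
python3 -c "
from h import *
rep('pics/t6.png')"
```

```text
clock: 6.3
position: [0.6374, -0.1663, 0.0646]
ee_rot: [2.273, 2.168, -0.002]
force: [-0.2, -1.3, 0.7]
width: 0.004
clock: 6.8
position: [0.6368, -0.1291, 0.0647]
ee_rot: [-1.906, -2.497, 0.001]
force: [0.0, -0.1, 0.4]
width: 0.008
tcp [ 0.6368 -0.1291  0.0647] yaw 105.3 in tool frame tang,rad -0.0103 0.1128 F [ 0.  -0.1  0.4]
(30, array([266., 240.]), array([ 0.4835, -0.0422,  0.0834])) 111.3
(35, array([325., 265.]), array([ 0.418 , -0.1904,  0.0835])) -158.8
```

View pics/t6.png

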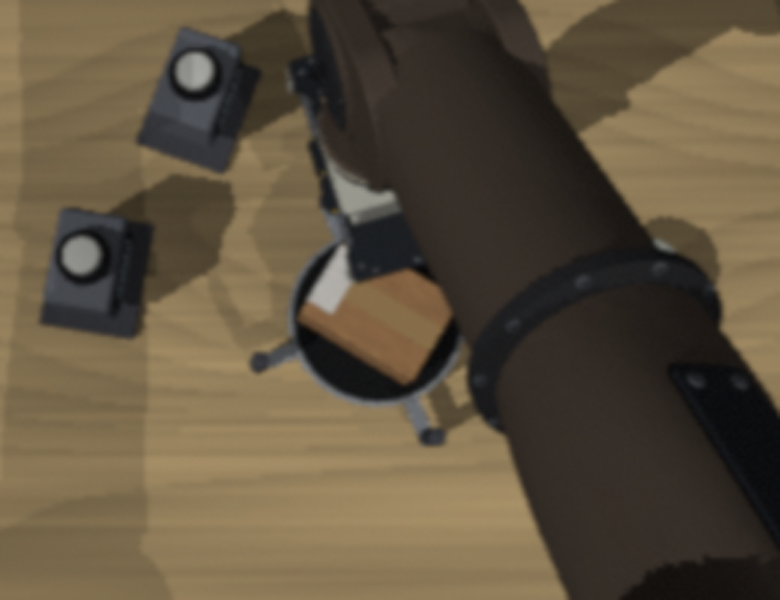

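```bash
python3 -m crank '[[[0.8,0.04,0],-4,255],[[0.8,0.04,0],-4,255],[[0.8,0.04,0],-4,255],[[0.6,0.03,0],-3,255],[[0.4,0.02,0],-2,255]]'
python3 -m crank '[[[0.4,0.02,0],-2,255],[[0.2,0.01,0],-1,255],[[0.2,0.01,0],-1,255],[[0,0,0],0,255]]'
python3 -c "
from h import *
rep('pics/t7.png')"
```

```text
clock: 7.35
position: [0.626, -0.0981, 0.0647]
ee_rot: [1.516, 2.751, -0.001]
force: [0.2, -1.5, -0.4]
width: 0.001
clock: 7.75
position: [0.622, -0.0903, 0.0647]
ee_rot: [-1.417, -2.804, 0.0]
force: [-0.5, -0.8, -0.7]
width: 0.002
tcp [ 0.622  -0.0903  0.0647] yaw 126.4 in tool frame tang,rad -0.0103 0.1127 F [-0.5 -0.8 -0.7]
(32, array([274., 253.]), array([ 0.4492, -0.0631,  0.0835])) 131.5
```

View pics/t7.png

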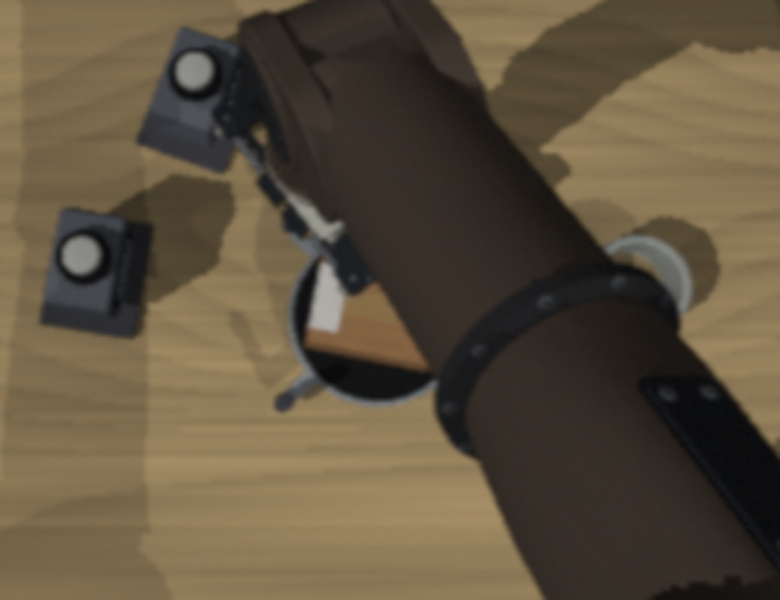

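Turned by about 134°, against a target of 135.5°. Backing off and rising so the picture is clear.

```bash
python3 -m crank '[[[-1.5,0,0],0,255],[[-1,0,0],0,255],[[0,0,-4],0,255],[[0,0,-4],0,255],[[0,0,-4],0,255]]'
python3 -m crank '[[[-4.5,0,0],0,255],[[-4.5,0,0],0,255],[[-4.5,0,0],0,255],[[-4.5,0,0],0,255],[[0,0,0],0,255]]'
python3 - <<'E'
from h import *
rep('pics/t8.png')
p,W=cloud("top")
A=[.5252,-.1489]
r=np.hypot(W[...,0]-A[0],W[...,1]-A[1])
m=(r<.085)&(W[...,2]>.088)&(W[...,2]<.097);print("carton",rect(W,m),m.sum())
p,W=cloud("side");crop(p,160,100,360,300,3,"pics/s8.png")
E
```

```text
clock: 8.3
position: [0.6375, -0.1116, 0.186]
ee_rot: [-1.418, -2.803, -0.001]
force: [1.8, -0.1, -0.3]
width: 0.003
clock: 8.8
position: [0.7451, -0.2644, 0.1824]
ee_rot: [1.429, 2.797, -0.005]
force: [-0.4, -0.9, -0.1]
width: 0.008
tcp [ 0.7451 -0.2644  0.1824] yaw 125.9 in tool frame tang,rad -0.2224 0.1105 F [-0.4 -0.9 -0.1]
(34, array([277., 191.]), array([ 0.6106, -0.073 ,  0.0827])) 41.6
(38, array([339., 194.]), array([ 0.6007, -0.2347,  0.0822])) -48.7
(32, array([274., 253.]), array([ 0.4492, -0.0631,  0.0835])) 131.5
(34, array([338., 257.]), array([ 0.4393, -0.2246,  0.0837])) -138.6
carton ((526.9856567382812, -144.7367706298828), (110.48492431640625, 80.39542388916016), 78.4000244140625) 1335
```

View pics/t8.png

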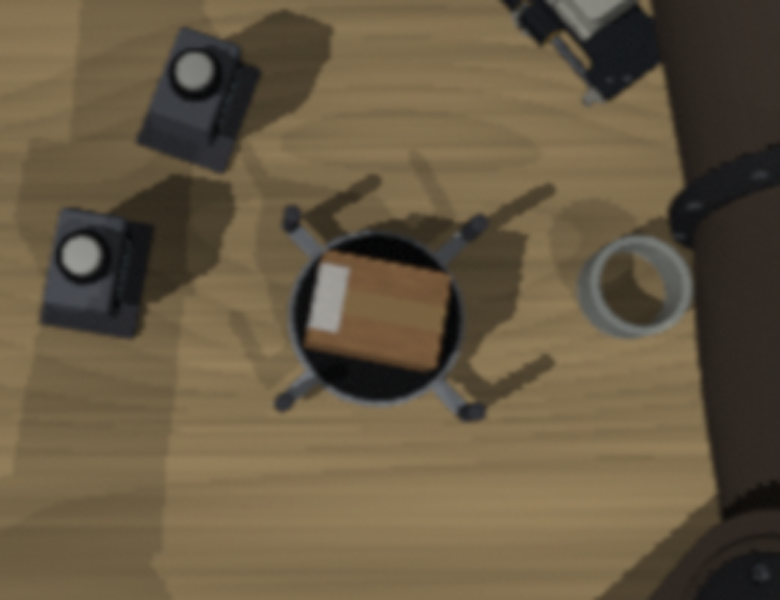

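Top: the carton's label end (crop 328,297) faces the lower-left scanner. The carton yaw of 78.4° compares with 79–79.8° for the scanner, and all four pegs agree. Now over to the button.

```bash
python3 - <<'E'
from h import *
p,W=cloud("top")
r=np.hypot(W[...,0]-.5707,W[...,1]-.1055)
g=p.astype(int).min(-1)
m=(r<.035)&(g>90)&(W[...,2]>.1);print(m.sum(),W[m].mean(0),np.percentile(W[m][:,2],[5,50,95]),rect(W,m))
E
python3 -m crank '[[[0,0,-2.5],0,255],[[4,0.75,0],0,255],[[4,0.75,0],0,255],[[4,0.75,0],0,255],[[4,0.75,0],0,255]]'
python3 -m crank '[[[4,0.75,0],0,255],[[4,0.75,0],0,255],[[4,0.75,0],0,255],[[4,0.75,0],0,255],[[0,0,0],0,255]]'
python3 -m crank '[[[0,0,0],0,255],[[0,0,0],0,255]]'
```

```text
118 [0.57076599 0.10579276 0.1167896 ] [0.11378468 0.11659273 0.11994156] ((571.0579833984375, 106.02681732177734), (28.697664260864258, 28.140933990478516), 2.081085443496704)
clock: 9.5
position: [0.6716, -0.1063, 0.2105]
ee_rot: [1.414, 2.805, 0.0]
force: [1.4, 0.5, -0.0]
width: 0.003
clock: 10.0
position: [0.5988, 0.0459, 0.2114]
ee_rot: [-1.401, -2.811, -0.004]
force: [1.1, 0.6, 0.4]
width: 0.004
clock: 10.2
position: [0.6024, 0.037, 0.21]
ee_rot: [1.417, 2.803, -0.001]
force: [0.7, 0.2, 1.4]
width: 0.01
```

```bash
python3 -m crank '[[[3.7,0.8,0],0,255],[[3.7,0.8,0],0,255],[[0,0,2.5],0,255],[[0,0,2.5],0,255],[[0,0,0],0,255]]'
python3 -m crank '[[[0,0,1.5],0,255],[[0,0,0],0,255],[[0,0,0],0,255]]'
python3 - <<'E'
from h import *
rep('pics/t9.png')
p,W=cloud("side");crop(p,160,80,360,280,3,"pics/s9.png")
E
```

```text
clock: 10.7
position: [0.5699, 0.1047, 0.1567]
ee_rot: [-1.417, -2.8, 0.006]
force: [-0.6, -0.8, -0.8]
width: 0.002
clock: 11.0
position: [0.5716, 0.1067, 0.145]
ee_rot: [1.418, 2.803, 0.0]
force: [0.3, -0.4, 0.2]
width: 0.006
tcp [0.5716 0.1067 0.145 ] yaw 126.4 in tool frame tang,rad 0.1783 0.1889 F [ 0.3 -0.4  0.2]
(35, array([277., 191.]), array([ 0.6104, -0.073 ,  0.0827])) 41.7
(37, array([339., 194.]), array([ 0.6008, -0.2345,  0.0826])) -48.5
(35, array([338., 257.]), array([ 0.4395, -0.2245,  0.083 ])) -138.6
```

View pics/s9.png

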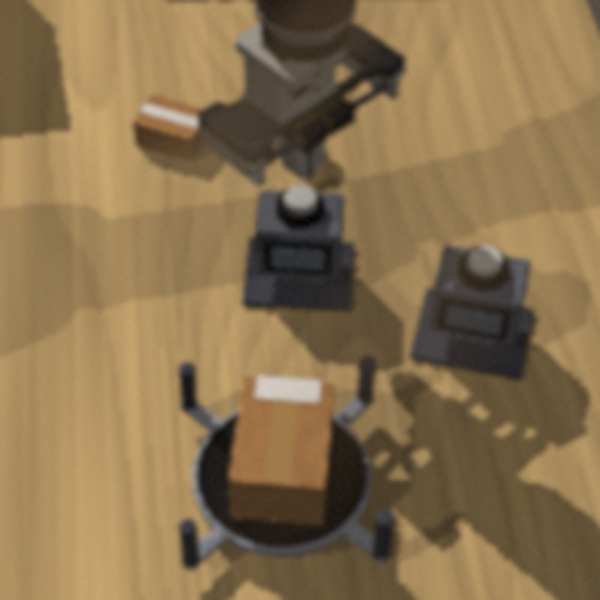

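View pics/t9.png

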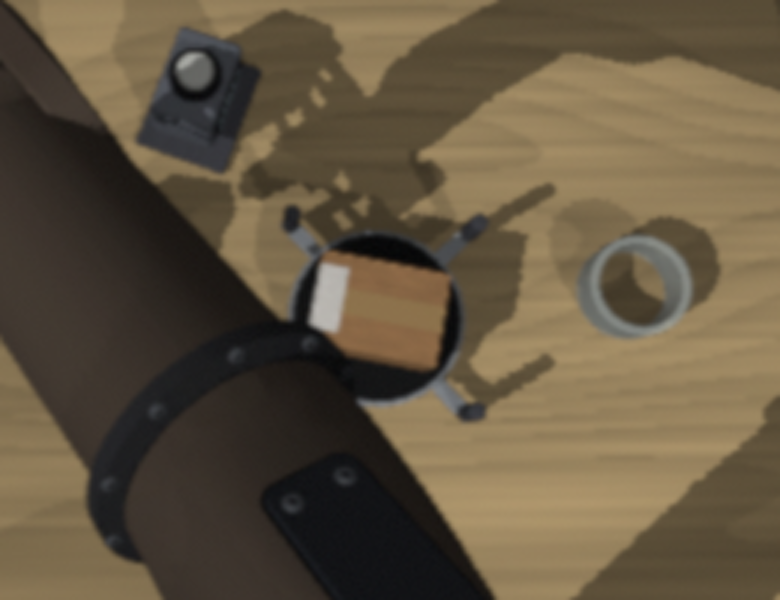

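Side: the fingertips hang just over the near scanner's button at (300,200). Pressing in small steps while watching the force.

```bash
python3 -m crank '[[[0,0,1.2],0,255],[[0,0,1.2],0,255],[[0,0,0.3],0,255],[[0,0,0.3],0,255],[[0,0,0],0,255]]'
python3 -m crank '[[[0,0,0.3],0,255],[[0,0,0.2],0,255],[[0,0,0],0,255]]'
```

```text
clock: 11.6
position: [0.5708, 0.1067, 0.1143]
ee_rot: [-1.416, -2.803, 0.002]
force: [-1.7, -1.3, 3.2]
width: 0.005
clock: 11.9
position: [0.5714, 0.107, 0.1111]
ee_rot: [1.416, 2.803, -0.0]
force: [-5.9, -2.5, 16.0]
width: 0.001
```

16 N is well beyond the 4.5 N spring force and the travel is about 6 mm, so the button has bottomed. Holding briefly, then letting go.

```bash
python3 -m crank '[[[0,0,0],0,255],[[0,0,-1],0,255],[[0,0,-2],0,255],[[0,0,-4],0,255],[[0,0,-4],0,255]]'
python3 -m crank '[[[-3,4,0],0,255],[[-3,4,0],0,255],[[-3,4,0],0,255],[[-3,4,0],0,255],[[0,0,0],0,255]]'
python3 - <<'E'
from h import *
rep('pics/t10.png')
p,W=cloud("top")
A=[.5252,-.1489]
r=np.hypot(W[...,0]-A[0],W[...,1]-A[1])
m=(r<.085)&(W[...,2]>.088)&(W[...,2]<.097);print("carton",rect(W,m),m.sum())
r=np.hypot(W[...,0]-.5707,W[...,1]-.1055);g=p.astype(int).min(-1)
m=(r<.035)&(g>90)&(W[...,2]>.1);print(m.sum(),W[m].mean(0))
cv2.imwrite("pics/t10f.png",p[:,:,::-1])
for l in["tape_roll","screw_jar","small_box"]:
    print(l,[(np.round(r["location"],3).tolist(),round(r["score"],2)) for r in look_for(l,"top")])
E
```

```text
clock: 12.4
position: [0.571, 0.1071, 0.2207]
ee_rot: [-1.416, -2.803, -0.0]
force: [0.5, -0.4, -0.9]
width: 0.001
clock: 12.9
position: [0.7763, 0.1038, 0.2163]
ee_rot: [-1.422, -2.801, -0.001]
force: [-0.8, -0.6, -2.0]
width: 0.005
tcp [0.7763 0.1038 0.2163] yaw 126.2 in tool frame tang,rad 0.0559 0.3518 F [-0.8 -0.6 -2. ]
(36, array([339., 194.]), array([ 0.6009, -0.2345,  0.0833])) -48.5
carton ((546.3795776367188, -201.01588439941406), (18.33332061767578, 10.18689250946045), 4.748830318450928) 23
120 [0.57080185 0.10584418 0.11672682]
tape_roll [([0.547, -0.386, 0.044], 0.69)]
screw_jar [([0.568, 0.308, 0.074], 0.69)]
small_box [([0.452, 0.312, 0.034], 0.91)]
```

View pics/t10f.png

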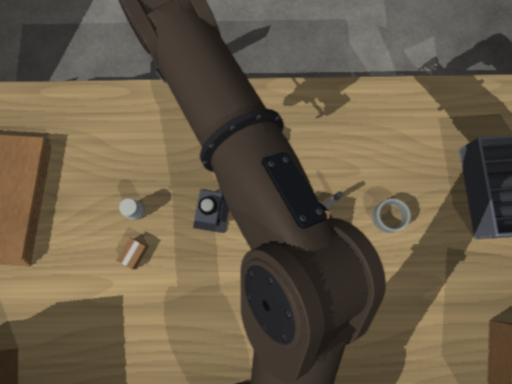

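Button back at 0.1167 m, same as before, and the bystanders are unmoved. The arm hides the carton in the top view, so I'm checking from the side.

```bash
python3 - <<'E'
from h import *
p,W=cloud("side");crop(p,160,80,360,280,3,"pics/s11.png")
r=np.hypot(W[...,0]-.527,W[...,1]+.145)
m=(r<.08)&(W[...,2]>.087)&(W[...,2]<.098);print("carton",rect(W,m),m.sum())
for q in pegs(p,W,[.5252,-.1489]):print(q)
E
```

```text
carton ((524.028564453125, -148.78265380859375), (113.99604034423828, 80.10877990722656), 78.07364654541016) 1111
(35, array([283., 202.]), array([ 0.6086, -0.0801,  0.081 ]))
(36, array([222., 204.]), array([ 0.4471, -0.0703,  0.0804]))
(45, array([288., 254.]), array([ 0.5983, -0.2413,  0.0812]))
(43, array([223., 256.]), array([ 0.4368, -0.2316,  0.0808]))
```

View pics/s11.png

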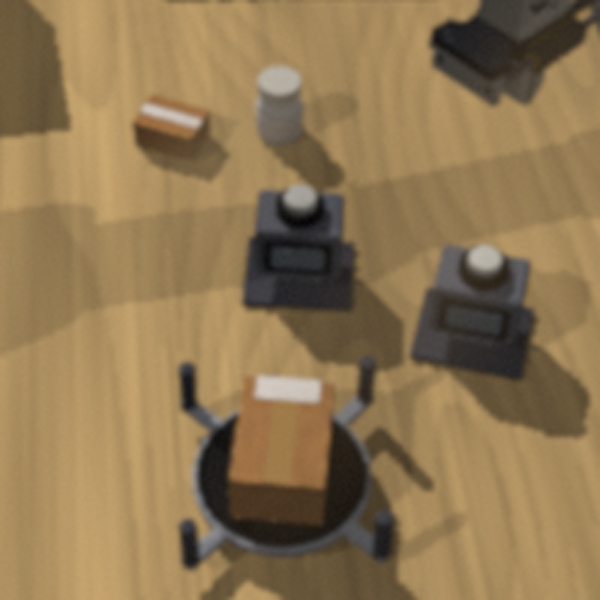

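Side: the label (288,390) faces the near scanner, carton yaw is 78.1°, the button (300,200) is up, and the robot is clear. Handing in.

```bash
python3 -c "
from cell import workorder
print(workorder.sign_off())"
```

```text
the job is handed in; nothing more can be done
None
```

The carton is booked in and the job handed in; sign-off gives no verdict. I turned the turntable about 134° anticlockwise by pushing one peg with the shut fingertips. I then backed off, pressed the nearer scanner's button to its stop and let go.

- **Facing:** the carton's yaw measured 78.1–78.4° against 79–80° for the scanner, so it is within about 2° of square; the limit is 9.7°.
- **Button:** it was pushed down about 6 mm with 16 N on the fingertip, well over the 4.5 N it needs. Afterwards its top measured 0.1167 m, the same as before the press.
- **Other things on the bench:** the tape roll, jar and small box all measured within about 2 mm of where they started, and the gripper was clear of everything.
- **Disagreements:** the side and top cameras differ by about 4–8 mm on the peg positions and about 5 mm on the carton's centre. At the end the arm hid the carton and all but one peg from the top camera, so the last carton check came from the side camera; that one visible peg had not moved.

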